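Ready the dosing balance: hang the pail, set the tare dial

TASK

Get the pigment dosing balance ready for the next tile batch. First hang the empty pail by its bail handle on the balance's two-pronged hook, so that it hangs free and level, and let go of it; then turn the tare knob until its pointer stands at the raised index tab on the dial. Do not shift the index tab, and leave the tub, the tiles and the press plate where they are.

Things in the scene. Friction and masses are not known exactly. Their poses are not given: they have to be found in the camera images.
- balance: Fixed grey balance, housing 160 (x) x 310 (y) x 55 mm high. Origin: centre of its underside; x from its front to its back (away from the robot), y to its left. A 26 mm post at (20, -95) mm rises to 220 mm and carries two parallel round prongs, 10 mm thick, 90 mm apart, running 137 mm forward (-x) to upturned tips. A white dial, 150 mm across, 4 mm thick, lies on top at (0, 95) mm.
- hook_seat (a point): Midway between the prongs, level with their upper sides (220 mm above the bench), where the bail shall rest; axes as the balance. The prongs start rising 27 mm in front (-x) of it and end 36 mm in front, 16 mm higher; the cross bar and post are 110 mm behind it. Enter from the front: prongs through the bail, under its top bar.
- pail: Loose open steel pail, about 0.4 kg, outside 92 mm across at the bottom, 120 mm at the rim, 80 mm high, with a stiff upright bail. Origin: centre of its underside; z up, the bail lies in its y-z plane.
- pail_grip (a point): Centre of the wooden grip of the bail, on the pail's axis, 145 mm above its underside; axes as the pail. The grip is 44 (y) x 18 (x) x 18 mm high; the bail's top bar is a rod of 8 mm diameter, 130 mm long along y, with a free opening 60 mm high and 120 mm wide between it and the rim. Hung properly, this point lies 4 mm above hook_seat.
- tare_knob: Black pointer knob, turning about its vertical axis. Origin: on the axis at the dial's face (59 mm above the bench); x along the pointer. On a foot 60 mm across, 12 mm high, stands a grip bar 62 (x) x 20 (y) mm, from 12 to 48 mm high, white line on top towards the lower pointed nose at +x. Stiff (0.12 N m), stays where left. Turns 126 degrees either way from the balance's front (-x).
- knob_grip (a point): On the knob's axis, 36 mm above the dial's surface (95 mm above the bench): a good TCP height to grip the bar. Axes as the knob.
- pointer_tip (a point): Tip of the knob's nose, 57 mm from the axis, 17 mm above the dial. Axes as the knob.
- index_ring: Dark steel slip ring round the dial (132 mm across, 5 mm thick) that carries the raised index tab. Origin: on the knob's axis, at the dial's surface; its x axis points at the tab, z up. The tab always stands on the dial's front half.
- index_tab (a point): Top of the index tab, a dark steel block 16 (radial) x 12 x 8 mm high on the ring, 67 mm from the knob's axis. It must stay where it is.
- tub: Bystander: loose steel tub, the same shape as the pail but without a bail (120 mm across the rim, 80 mm high). Origin: centre of its underside.
- tiles: Bystander: stack of three cement tiles, 150 x 150 x 54 mm, 2.6 kg. Origin: centre of its underside.
- press_plate: Bystander: dark steel plate 180 x 180 x 10 mm with two loop handles on top, 53 mm high in all, 2.2 kg. Origin: centre of its underside.
There are look-alikes about, which are no part of the job. What is shaped like the pail but orange, turquoise or yellow is not meant.

How it is judged:
By the outcome, as a careful person would: the job done as asked, in the order asked, and still so for the second after the job is handed in, with the robot touching nothing.
It also fails if it takes over 67 s, if anything falls off the work surface, if the arm or the gripper's body presses on something with over 40 N, if the wrist force passes 120 N, or if a joint passes its speed limit or range.

ROBOT

A 6-joint arm with a two-finger parallel gripper is mounted at the origin on the work surface. World frame = base frame: x ahead of the robot, y to its left, z up, the work surface at z = 0. Lengths are in m, angles in degrees, forces in N, time in s.
With the tool pointing down it reaches from about 0.4 to 0.825 m from the base axis. Payload 7 kg.
Tool frame: the origin (TCP) lies between the finger pads, 19 mm behind the fingertips; this is the grasp point; z points along the fingers, y is the line along which they close (so a half turn about z gives the same grasp; the last joint's range is limited). The gripper opens to 88 mm and grips with 3 to 60 N. Pads are 19 mm wide; open, the fingers measure 130 mm over their backs; the gripper's body (78 mm by 193 mm) begins 47 mm behind the grasp point.
Start: joints at [-50.013, 20.546, 0.682, 0, -70.136, -16.507], TCP at [0.269, -0.619, 0.245] pointing down, gripper open.
Joint ranges: [-176.03, 176.03], [-82.01, 121.73], [-58.28, 71.71], [-173.87, 95.51], [-174.79, -0.11], [-173.66, 173.66]. Speed limits (degrees/s): [136.94, 136.94, 172.46, 180, 180, 180].

INTERFACE

Orientations are given as [roll, pitch, yaw] about the fixed x, y, z axes, in that order (R = Rz(yaw) Ry(pitch) Rx(roll)).
In Python, from plant import r, viewer, close_job gives the robot as it stands. The module is installed in compiled form; this text tells all that it offers.
- The arm moves only by the tool arm_command, never from a script. Its arguments are lists of equal length, an entry for each row: "travel": the shift along the world's x, y, z scaled (see below), a list of three; "delta_rot": the turn, a rotation vector about the world's x, y, z scaled (see below), a list of three. In form: {"travel": [[dx, dy, dz], ...], "delta_rot": [[rx, ry, rz], ...]}. A call has 1 to 20 rows; each row is the pose to reach, as a shift and turn from the pose commanded when the call began; what a row does not reach only later rows make up. The controller multiplies each number of a shift by 0.5 m and each number of a turn by 90 degrees. A row lasts 1/8 s, in which the tool goes at most 62.5 mm and 10.7 degrees, less where a joint would pass 70% of its speed; a pose out of reach is approached as far as the arm can. A call with a number of a shift or a turn outside -1 to 1 is refused whole. A call with a gripper value outside its range is refused whole. "grip" is the opening, from 0 (shut) to 1 (fully open), set as the call begins (left out, the last holds). The fingers move at their own pace and stop on an object; "newtons" is the grip in N (left out, the last holds). Time passes only in rows, so rows that repeat a pose let the fingers close. It gives the time, the measured TCP pose, the force, the opening and the grip force at its end, in the units of the state.
- r.get_state(): the state, without advancing time (a new reading comes with each control period).
- viewer.capture(name): name is "scene" or "top" or "wrist"; returns a dict with "img" (400x640x3 uint8, red, green, blue), "camera_matrix" (3x3 intrinsics, pixels), "R" (3x3) and "t" (3): a world point X has camera coordinates R X + t; the wrist camera has in their place "mount" (4x4, takes a point from camera to tool coordinates, whose origin is the TCP and whose axes are the flange's). Camera axes: x right, y down, z forward; pixel columns grow to the right and rows downward; lengths in m; the calibration is good to about 2 mm. A picture is of the moment at which its call begins: read the wrist's pose just before it. There is no depth.
- close_job(): hands the job in; it is judged then, once.
The state is a dict: "time_s": time; "joints": joint angles; "qd": joint speeds; "joint_torque": joint torques, N m; "tcp_pos": TCP position; "eef_rot": TCP orientation; "contact_force": force on the tool from outside, world axes, zero at the start; "moment": the same for the moment, N m; "gripper_width": finger opening in m; "gripper_force": force on a finger pad.
Only numpy, scipy, OpenCV 4.12 (cv2) and the standard library are available. Lean on these libraries where they do the work, as an engineer would, in place of code of your own. Each camera call takes 0.05 s, during which the arm holds its last target. There are 200 camera calls.

## Working session

There is one attempt and no reset: what is moved stays moved. The work goes in short steps, Python scripts to look and compute and a tool call to move; the robot and the scene stay as the last step left them, time stands still between calls to the robot, and variables do not carry over. Pictures are saved under pics/ and viewed, at most 10 in all, crops included, and the job is handed in when it is done.

Besides the shell and the picture viewer there is one more tool, called after "Emit:" as name(argument=value, ...), one argument or row to a line, values as JSON. arm_command: Moves the arm, as the interface text tells. Shifts and turns lie within -1 to 1; 1 stands for 0.5 m of shift or 90 degrees of turn. Its arguments: {"type":"object","properties":{"travel":{"type":"array"},"delta_rot":{"type":"array"},"grip":{"type":"number"},"newtons":{"type":"number"}},"required":["travel","delta_rot"]}

```bash
mkdir -p pics && cat > h.py <<'E'
import numpy as np, cv2
from plant import r, viewer, close_job
def snap(n,f):
    s=r.get_state(); c=viewer.capture(n); cv2.imwrite('pics/'+f+'.png',c['img'][:,:,::-1])
    d=dict(img=c['img'],K=np.array(c['camera_matrix']))
    if n=='wrist':
        from scipy.spatial.transform import Rotation as Ro
        T=np.eye(4);T[:3,:3]=Ro.from_euler('xyz',s['eef_rot'],degrees=True).as_matrix();T[:3,3]=s['tcp_pos']
        M=np.linalg.inv(T@np.array(c['mount'])); d['R']=M[:3,:3]; d['t']=M[:3,3]
    else: d['R']=np.array(c['R']); d['t']=np.array(c['t'])
    np.savez('pics/'+f,**d); return d
def load(f): return dict(np.load('pics/'+f+'.npz'))
def ray(d,u,v):
    o=-d['R'].T@d['t']; w=d['R'].T@np.linalg.inv(d['K'])@np.array([u,v,1.]); return o,w
def onz(d,u,v,z):
    o,w=ray(d,u,v); return o+w*(z-o[2])/w[2]
def proj(d,X):
    p=d['K']@(d['R']@np.array(X)+d['t']); return p[:2]/p[2]
def tri(*obs):
    A=np.zeros((3,3));b=np.zeros(3)
    for d,u,v in obs:
        o,w=ray(d,u,v);w=w/np.linalg.norm(w);P=np.eye(3)-np.outer(w,w);A+=P;b+=P@o
    return np.linalg.solve(A,b)
E
python3 - <<'E'
from h import *
a=snap('scene','s0');b=snap('top','t0');print(r.get_state())
for d in(a,b):print(-d['R'].T@d['t'],d['R'][2],d['K'][0,0])
E
```

```text
{'time_s': 0.1, 'joints': array([-5.00150714e+01,  2.05875096e+01,  6.38865177e-01, -1.73658913e-02,
       -7.01353909e+01, -1.65060528e+01]), 'qd': array([-0.05279161, -0.11287556,  0.06409699,  0.09402407,  0.04377745,
       -0.0627108 ]), 'joint_torque': array([-1.32976253e-03, -5.84163773e+01,  2.93752724e+01,  7.01558366e+00,
        1.01398284e-02, -7.85833572e-05]), 'tcp_pos': array([ 0.26873176, -0.61875522,  0.2445143 ]), 'eef_rot': array([ 1.79914789e+02, -8.22487498e-03, -1.56527031e+02]), 'contact_force': array([ 0.83033292, -0.31315759, -0.06571509]), 'moment': array([-0.01642874,  0.05101943, -0.03256288]), 'gripper_force': 0.0, 'gripper_width': 0.08789349113946167}
[1.24226446 0.642647   1.34383751] [-0.4929021  -0.44188828 -0.74952136] 407.666628080664
[ 0.3431401  -0.05189698  1.66060683] [ 0.08406549  0.01398041 -0.99636215] 506.06650422115246
```

View pics/s0.png

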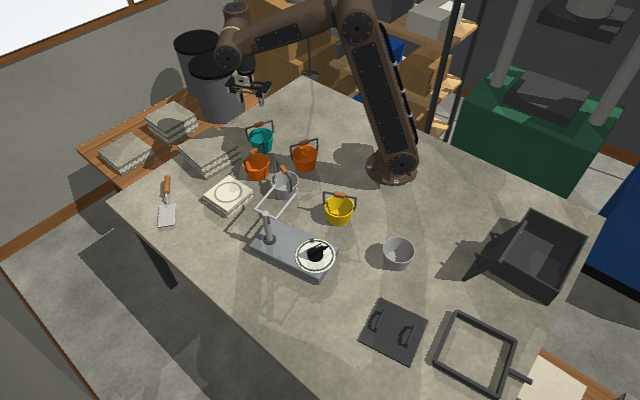

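View pics/t0.png

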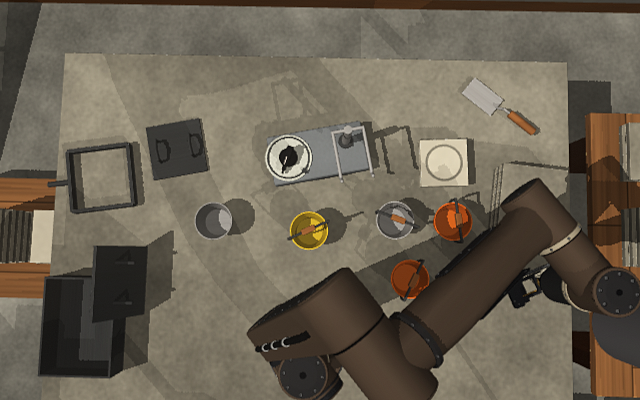

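Candidates for the pail in the scene view: turquoise (260,138), orange (257,165), orange (304,155), yellow (339,208), the tub without a bail (398,252), and a grey pail with a bail (285,183), at (395,219) in top. The grey one with a bail is the match. I'll check it and the dial in one close crop.

```bash
python3 - <<'E'
from h import *
a=cv2.imread('pics/s0.png');b=cv2.imread('pics/t0.png')
f=lambda im,x,y,w,h:cv2.resize(im[y:y+h,x:x+w],(400,300),interpolation=cv2.INTER_CUBIC)
o=np.vstack([np.hstack([f(b,360,180,120,90),f(b,250,115,120,90)]),np.hstack([f(a,240,150,80,60),f(a,240,190,120,90)])])
cv2.imwrite('pics/c1.png',o)
t=load('t0');s=load('s0')
E
```

```text
(no output)
```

View pics/c1.png

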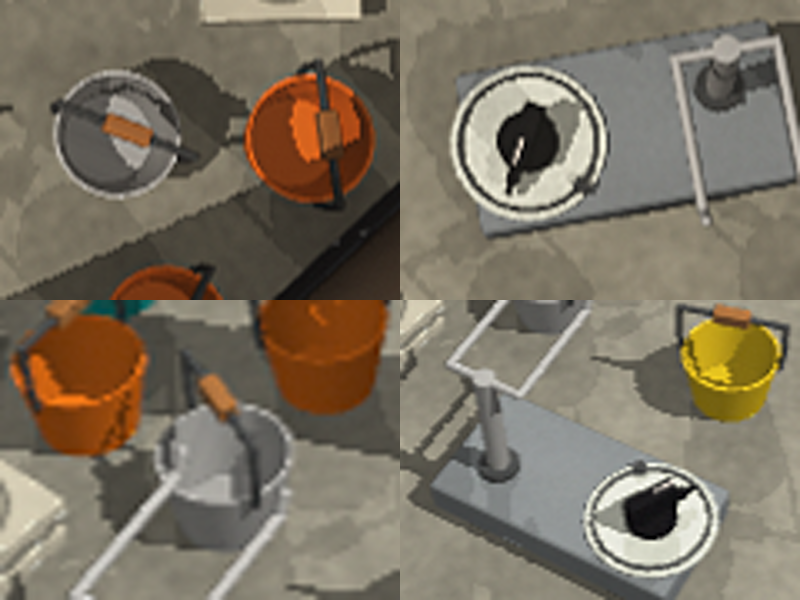

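The crop confirms it: a grey pail with a dark bail and wooden grip (top view, grip about (398,219)). Dial centre is about (289,158), nose tip (284,172), and the tab (306,170) in top and (312,240) in scene. Now computing positions.

```bash
python3 - <<'E'
from h import *
t=load('t0');s=load('s0')
p=lambda n,v:print(n,np.round(v,4))
p('rim',onz(t,395.4,220.2,.08));p('grip',onz(t,398.4,219.3,.154))
e1=onz(t,376.5,211.5,.145);e2=onz(t,417.9,227.1,.145);p('e1',e1);p('e2',e2);d=e1-e2
print('bail dir',np.degrees(np.arctan2(d[1],d[0])),np.linalg.norm(d))
p('grip tri',tri((t,398.4,219.3),(s,283.6,169.5)))
# white dial
for d,n,(x,y) in((t,'top',(289,157)),(s,'scene',(315,255))):
    g=d['img'].astype(int);m=((g.min(2)>175)).astype(np.uint8);w=np.zeros_like(m);cv2.circle(w,(x,y),30,1,-1);m*=w
    c=np.vstack(cv2.findContours(m,0,2)[0]);h=cv2.convexHull(c);e=cv2.fitEllipse(h);print(n,e);p('dial',onz(d,*e[0],.059))
p('tip t',onz(t,283.6,172,.076));p('tip s',onz(s,331.5,245.5,.076))
p('tab t',onz(t,306.4,170.5,.07));p('tab s',onz(s,312,240.1,.07))
p('prongL t',onz(t,341.8,181,.236));p('prongR t',onz(t,372,177,.236));p('s',onz(s,297,189,.236));p('s',onz(s,276,180,.236))
p('post',onz(t,346.8,129.5,.22));p('post s',onz(s,265.5,214,.22))
E
```

```text
rim [ 0.4283 -0.2715  0.08  ]
grip [ 0.4272 -0.2701  0.154 ]
e1 [ 0.4495 -0.2056  0.145 ]
e2 [ 0.4057 -0.3297  0.145 ]
bail dir 70.56774850345106 0.13163328040092503
grip tri [ 0.4276 -0.2719  0.1369]
top ((287.9428405761719, 157.56602478027344), (44.91416931152344, 45.936912536621094), 74.46871185302734)
dial [0.622  0.0714 0.059 ]
scene ((315.0350646972656, 255.4920196533203), (33.61826705932617, 40.14563751220703), 88.62581634521484)
dial [0.6268 0.0743 0.059 ]
tip t [0.5726 0.0825 0.076 ]
tip s [0.5619 0.1    0.076 ]
tab t [0.5799 0.0107 0.07  ]
tab s [0.5873 0.025  0.07  ]
prongL t [ 0.5275 -0.0969  0.236 ]
prongR t [ 0.5408 -0.1822  0.236 ]
s [ 0.5359 -0.0876  0.236 ]
s [ 0.5528 -0.1794  0.236 ]
post [ 0.6798 -0.1088  0.22  ]
post s [ 0.6858 -0.1028  0.22  ]
```

Emit:
arm_command(
  travel=[
    [0.03,0.07,0.05],
    [0.06,0.14,0.1],
    [0.1,0.21,0.15],
    [0.13,0.28,0.2],
    [0.16,0.35,0.2],
    [0.19,0.42,0.2],
    [0.22,0.49,0.2],
    [0.255,0.56,0.2],
    [0.285,0.63,0.2],
    [0.318,0.695,0.2],
    [0.318,0.695,0.2],
    [0.318,0.695,0.2],
    [0.318,0.695,0.2],
  ],
  delta_rot=[
    [0,0,0.05],
    [0,0,0.1],
    [0,0,0.15],
    [0,0,0.2],
    [0,0,0.25],
    [0,0,0.3],
    [0,0,0.35],
    [0,0,0.4],
    [0,0,0.46],
    [0,0,0.522],
    [0,0,0.522],
    [0,0,0.522],
    [0,0,0.522],
  ],
  grip=1,
)

```text
time_s: 1.72
tcp_pos: [0.4275, -0.2721, 0.3452]
eef_rot: [180.0, -0.0, -109.6]
contact_force: [-0.7, 0.4, 0.3]
gripper_width: 0.088
gripper_force: 0.0
```

```bash
python3 - <<'E'
from h import *
s=r.get_state();print(s['tcp_pos'],s['eef_rot'],s['joints'])
d=snap('wrist','w1');t=snap('top','t1')
a=cv2.imread('pics/w1.png');cv2.imwrite('pics/w1v.png',cv2.resize(a,(800,500)))
for n,X in dict(grip=(.4277,-.271,.145),pronL=(.53,-.09,.236)).items():print(n,proj(d,X))
print(-d['R'].T@d['t'],d['R'][2])
E
```

```text
[ 0.42753367 -0.27214629  0.34519107] [ 1.79975382e+02 -4.86948832e-03 -1.09619762e+02] [-1.02403761e+01  1.49169595e+00 -1.04298374e+01  8.09812866e-04
 -7.81035488e+01 -9.37955432e+00]
grip [324.54968782 180.04936128]
pronL [290.77224959 389.38990205]
[ 0.4051856  -0.33527576  0.48407259] [ 0.08528933  0.23768154 -0.96759145]
```

View pics/w1v.png

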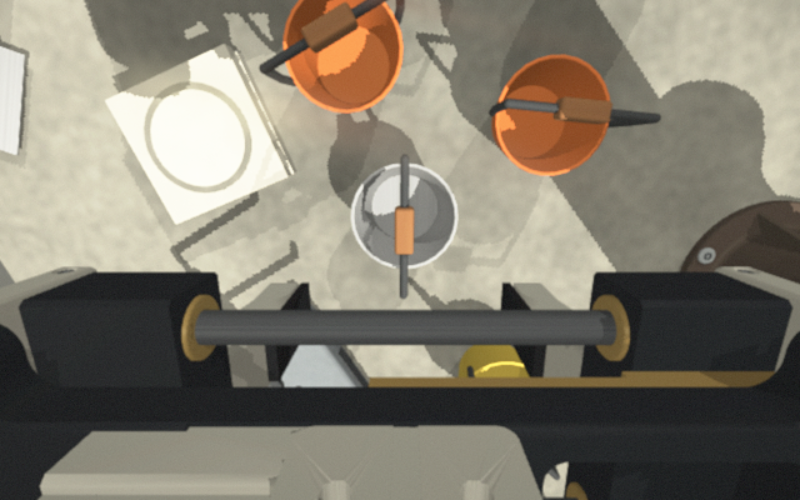

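The wrist view shows the grey pail with its grip at (404,230), which is (323,184) in native pixels. The bail is upright in the picture, so the gripper is aligned with it. Orange look-alikes stand clear of it.

```bash
python3 - <<'E'
from h import *
d=load('w1');g=cv2.cvtColor(d['img'],cv2.COLOR_RGB2HSV)
m=cv2.inRange(g,(5,90,90),(20,255,255));w=np.zeros_like(m);w[160:210,305:345]=255;m&=w
c=max(cv2.findContours(m,0,2)[0],key=cv2.contourArea);print(cv2.minAreaRect(c));
u,v=cv2.minAreaRect(c)[0];print(onz(d,u,v,.152),onz(d,u,v,.145))
a=onz(d,404*.8,155*.8,.145);b=onz(d,404*.8,297*.8,.145);e=b-a;print(np.degrees(np.arctan2(e[1],e[0])))
# balance from top t1
t=load('t1');a=t['img'][110:200,255:385];cv2.imwrite('pics/t1c.png',cv2.resize(a[:,:,::-1],(780,540),interpolation=cv2.INTER_CUBIC))
E
```

```text
((323.0, 184.0), (14.0, 38.0), 0.0)
[ 0.43046815 -0.26857118  0.152     ] [ 0.4310011  -0.26716506  0.145     ]
70.28168971652092
```

View pics/t1c.png

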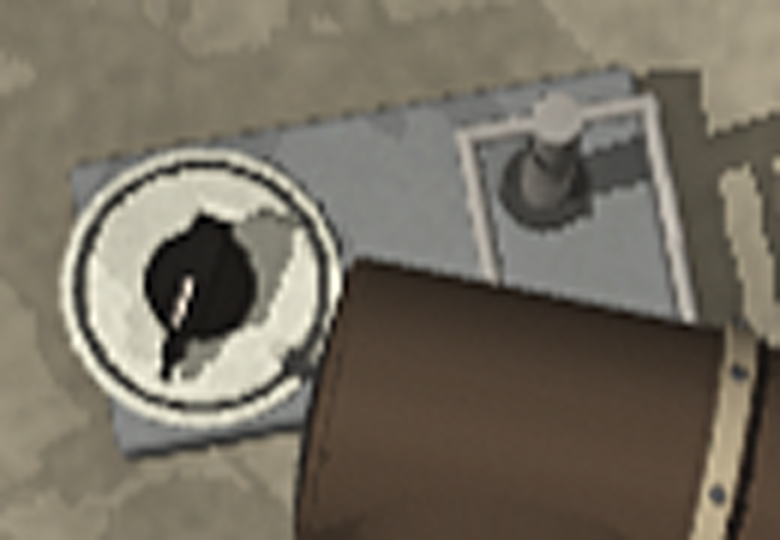

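Emit:
arm_command(
  travel=[
    [0.003,0.005,-0.06],
    [0.003,0.005,-0.12],
    [0.003,0.005,-0.18],
    [0.003,0.005,-0.24],
    [0.003,0.005,-0.3],
    [0.003,0.005,-0.34],
    [0.003,0.005,-0.38],
    [0.003,0.005,-0.4],
    [0.003,0.005,-0.4],
    [0.003,0.005,-0.4],
  ],
  delta_rot=[
    [0,0,0],
    [0,0,0],
    [0,0,0],
    [0,0,0],
    [0,0,0],
    [0,0,0],
    [0,0,0],
    [0,0,0],
    [0,0,0],
    [0,0,0],
  ],
)

```text
time_s: 3.08
tcp_pos: [0.4298, -0.2694, 0.1461]
eef_rot: [-179.9, -0.0, -109.5]
contact_force: [-0.7, 0.3, 0.1]
gripper_width: 0.0876
gripper_force: 0.0
```

Emit:
arm_command(
  travel=[
    [0,0,0],
    [0,0,0],
    [0,0,0],
    [0,0,0],
    [0,0,0],
    [0,0,0],
    [0,0,0],
    [0,0,0],
  ],
  delta_rot=[
    [0,0,0],
    [0,0,0],
    [0,0,0],
    [0,0,0],
    [0,0,0],
    [0,0,0],
    [0,0,0],
    [0,0,0],
  ],
  grip=0,
  newtons=40,
)

```text
time_s: 4.08
tcp_pos: [0.4295, -0.269, 0.1453]
eef_rot: [-180.0, 0.0, -109.5]
contact_force: [0.0, 0.5, 0.2]
gripper_width: 0.0177
gripper_force: 40.0
```

```bash
cat > b.py <<'E'
from h import *
t=load('t1');P=lambda x,y,z:onz(t,255+x/6,110+y/6,z)
az=lambda a,b:np.degrees(np.arctan2(*(b-a)[1::-1]))
a,b=P(632,68,.055),P(75,165,.055);print('back edge',a,b,np.linalg.norm(a-b),az(a,b)-90)
a,b=P(655,98,.215),P(462,130,.215);print('crossbar',a,b,np.linalg.norm(a-b),az(a,b)-90)
p=P(557,115,.22);c=P(198,288,.061);print('post',p,'dial',c,az(p,c)-96.0)
t0=load('t0');s0=load('s0')
for d in(t0,s0):
  g=d['img']; 
im=cv2.imread('pics/s0.png')[160:260,230:350];cv2.imwrite('pics/s0c.png',cv2.resize(im,(720,600),interpolation=cv2.INTER_CUBIC))
E
python3 b.py
```

```text
back edge [ 0.74602604 -0.15843047  0.055     ] [0.68664687 0.13955719 0.055     ] 0.30384623510478775 11.269555283426527
crossbar [ 0.69135787 -0.15917697  0.215     ] [ 0.67363769 -0.06625086  0.215     ] 0.09460056202394528 10.79617789811752
post [ 0.68081846 -0.11178795  0.22      ] dial [0.62027884 0.07101762 0.061     ] 12.323292850483469
```

View pics/s0c.png

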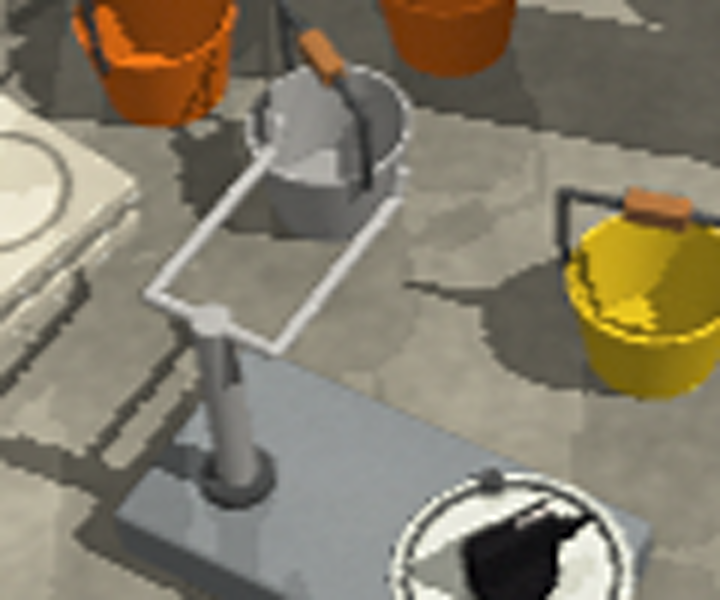

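The crop shows the prong tips at about (403,172) and (278,118), and the post top at (210,320). Triangulating these with the top view.

```bash
python3 - <<'E'
from h import *
t=load('t0');s=load('s0')
N=lambda x,y:(230+x/6,160+y/6)
post=tri((t,347.6,129.3),(s,*N(210,318)));L=tri((t,341.8,181),(s,*N(403,172)));R=tri((t,372,177),(s,*N(278,118)))
c1=tri((t,364.2,126.3),(s,*N(152,293)));c2=tri((t,332,131.7),(s,*N(276,348)))
for v in(post,L,R,c1,c2):print(np.round(v,4))
for y in(10.5,11.4,12):
  a=np.radians(y);x=np.array([np.cos(a),np.sin(a)]);yy=np.array([-x[1],x[0]])
  print(y,'seat',[np.round(q,4) for q in(post[:2]-.11*x,(c1+c2)[:2]/2-.11*x,L[:2]-.045*yy+.034*x,R[:2]+.045*yy+.034*x)],'dial',post[:2]-.02*x+.19*yy)
E
```

```text
[ 0.6814 -0.1111  0.2149]
[ 0.5281 -0.0963  0.2253]
[ 0.5436 -0.1848  0.2265]
[ 0.6901 -0.157   0.2112]
[ 0.6728 -0.0655  0.215 ]
10.5 seat [array([ 0.5732, -0.1311]), array([ 0.5733, -0.1313]), array([ 0.5697, -0.1344]), array([ 0.5688, -0.1343])] dial [0.62709526 0.07208853]
11.4 seat [array([ 0.5736, -0.1328]), array([ 0.5736, -0.133 ]), array([ 0.5703, -0.1337]), array([ 0.568, -0.134])] dial [0.62422479 0.07121319]
12 seat [array([ 0.5738, -0.134 ]), array([ 0.5738, -0.1341]), array([ 0.5707, -0.1333]), array([ 0.5675, -0.1337])] dial [0.62231894 0.07060462]
```

Emit:
arm_command(
  travel=[
    [0,0,0.03],
    [0,0,0.08],
    [0,0,0.14],
    [0,0,0.2],
    [0,0,0.224],
    [0,0,0.224],
    [0,0,0.224],
  ],
  delta_rot=[
    [0,0,0],
    [0,0,0],
    [0,0,0],
    [0,0,0],
    [0,0,0],
    [0,0,0],
    [0,0,0],
  ],
)

```text
time_s: 4.95
tcp_pos: [0.4286, -0.2687, 0.256]
eef_rot: [179.9, 0.0, -109.6]
contact_force: [-0.1, 0.3, -5.3]
gripper_width: 0.018
gripper_force: 40.0
```

Emit:
arm_command(
  travel=[
    [0.004,0.03,0.002],
    [0.008,0.07,0.002],
    [0.014,0.11,0.002],
    [0.02,0.16,0.002],
    [0.026,0.2,0.002],
    [0.032,0.22,0.002],
    [0.032,0.22,0.002],
    [0.032,0.22,0.002],
    [0.032,0.22,0.002],
  ],
  delta_rot=[
    [0,0,0.05],
    [0,0,0.12],
    [0,0,0.19],
    [0,0,0.26],
    [0,0,0.31],
    [0,0,0.344],
    [0,0,0.344],
    [0,0,0.344],
    [0,0,0.344],
  ],
)

```text
time_s: 6.08
tcp_pos: [0.4452, -0.1596, 0.2582]
eef_rot: [180.0, -0.0, -78.7]
contact_force: [0.2, -0.2, -5.6]
gripper_width: 0.018
gripper_force: 40.0
```

```bash
python3 - <<'E'
from h import *
q=r.get_state();print(q['tcp_pos'],q['eef_rot'],q['contact_force'])
d=snap('scene','s2');w=snap('wrist','w2')
x0,y0=230,120;a=cv2.resize(d['img'][y0:y0+120,x0:x0+128,::-1],(400,375),interpolation=cv2.INTER_CUBIC)
b=cv2.resize(w['img'][:,:,::-1],(400,250));b=np.vstack([b,np.zeros((125,400,3),np.uint8)])
cv2.imwrite('pics/c2.png',np.hstack([a,b]))
E
```

```text
[ 0.44524008 -0.15960656  0.25818287] [ 1.79974967e+02 -6.40293643e-04 -7.86576437e+01] [ 0.23959968 -0.18721062 -5.60219287]
```

View pics/c2.png

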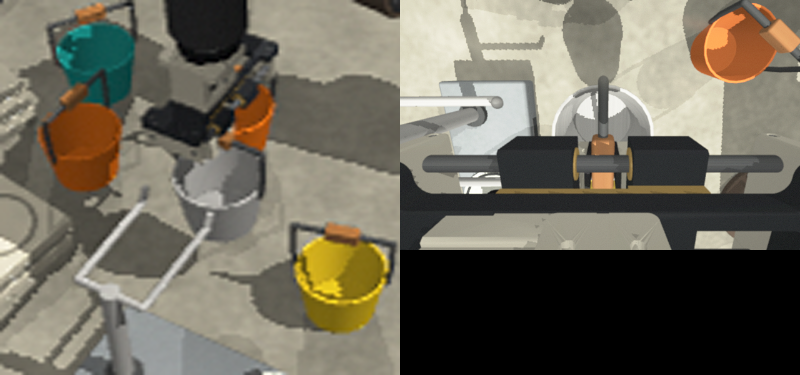

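The pail hangs level in the gripper. The prong tips show at (147,188) and (213,215) in the scene crop, and the right one at (497,102) in the wrist half. A quick check of the tips.

```bash
python3 - <<'E'
from h import *
t=load('t0');s=load('s2');w=load('w2')
S=lambda x,y:(s,230+x/3.125,120+y/3.125)
L=tri((t,341.8,181),S(212,214));R=tri((t,372,177),S(146,188),(w,97*1.6,102*1.6))
print(L,R,onz(w,97*1.6,102*1.6,.231),tri(S(146,188),(w,97*1.6,102*1.6)))
y=L[:2]-R[:2];print(np.degrees(np.arctan2(y[1],y[0]))-90,np.linalg.norm(y))
a=np.radians(11.3);x=np.array([np.cos(a),np.sin(a)]);print((L+R)[:2]/2+.034*x)
E
```

```text
[ 0.52715355 -0.09536175  0.2263563 ] [ 0.54563617 -0.18293464  0.22884466] [ 0.54795459 -0.18344186  0.231     ] [ 0.54809377 -0.18237453  0.22945012]
11.917613203222245 0.08950205794384694
[ 0.56973576 -0.13248602]
```

Emit:
arm_command(
  travel=[
    [0.02,0.004,0],
    [0.045,0.009,0],
    [0.07,0.015,0],
    [0.095,0.02,0],
    [0.12,0.025,0],
    [0.145,0.03,0],
    [0.17,0.036,0],
    [0.195,0.041,0],
    [0.22,0.046,0],
    [0.24,0.05,0],
    [0.252,0.053,0],
    [0.252,0.053,0],
    [0.252,0.053,0],
  ],
  delta_rot=[
    [0,0,0],
    [0,0,0],
    [0,0,0],
    [0,0,0],
    [0,0,0],
    [0,0,0],
    [0,0,0],
    [0,0,0],
    [0,0,0],
    [0,0,0],
    [0,0,0],
    [0,0,0],
    [0,0,0],
  ],
)

```text
time_s: 7.8
tcp_pos: [0.5711, -0.1326, 0.2584]
eef_rot: [180.0, 0.0, -78.6]
contact_force: [0.6, -0.6, -4.5]
gripper_width: 0.0181
gripper_force: 40.0
```

```bash
python3 - <<'E'
from h import *
d=snap('scene','s3');w=snap('top','t3')
a=cv2.resize(d['img'][150:260,230:350,::-1],(400,367),interpolation=cv2.INTER_CUBIC)
b=cv2.resize(w['img'][110:220,310:430,::-1],(400,367),interpolation=cv2.INTER_CUBIC)
cv2.imwrite('pics/c3.png',np.hstack([a,b]))
E
```

```text
(no output)
```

View pics/c3.png

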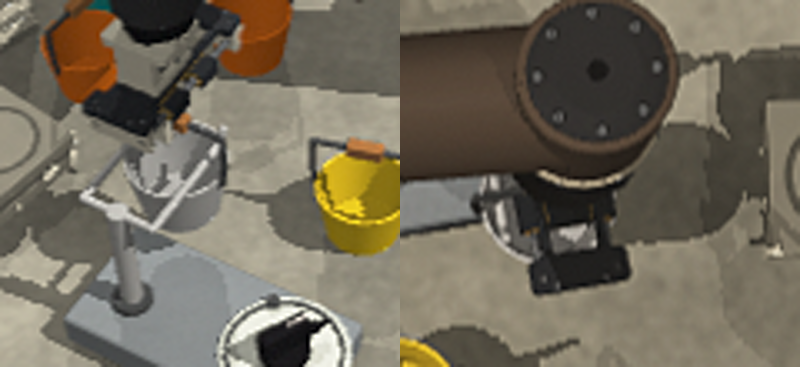

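The prongs run through the bail under the bar; in the scene crop the left prong tip is at (213,150), inside the bail leg at (222,150). Lowering.

Emit:
arm_command(
  travel=[
    [0,0,-0.012],
    [0,0,-0.024],
    [0,0,-0.036],
    [0,0,-0.048],
    [0,0,-0.056],
    [0,0,-0.062],
    [0,0,-0.066],
    [0,0,-0.069],
    [0,0,-0.069],
    [0,0,-0.069],
  ],
  delta_rot=[
    [0,0,0],
    [0,0,0],
    [0,0,0],
    [0,0,0],
    [0,0,0],
    [0,0,0],
    [0,0,0],
    [0,0,0],
    [0,0,0],
    [0,0,0],
  ],
)

```text
time_s: 9.15
tcp_pos: [0.5715, -0.1326, 0.2241]
eef_rot: [-180.0, -0.0, -78.6]
contact_force: [-0.5, 0.2, -2.8]
gripper_width: 0.0176
gripper_force: 40.0
```

Emit:
arm_command(
  travel=[
    [0,0,-0.002],
    [0,0,-0.003],
    [0,0,-0.003],
    [0,0,-0.003],
  ],
  delta_rot=[
    [0,0,0],
    [0,0,0],
    [0,0,0],
    [0,0,0],
  ],
)

```text
time_s: 9.65
tcp_pos: [0.5716, -0.1326, 0.2238]
eef_rot: [-179.9, -0.0, -78.6]
contact_force: [-3.2, 1.1, 5.6]
gripper_width: 0.0179
gripper_force: 40.0
```

Emit:
arm_command(
  travel=[
    [0,0,0.001],
    [0,0,0.001],
    [0,0,0.001],
    [0,0,0.001],
    [0,0,0.001],
    [0,0,0.001],
    [0,0,0.001],
    [0,0,0.001],
  ],
  delta_rot=[
    [0,0,0],
    [0,0,0],
    [0,0,0],
    [0,0,0],
    [0,0,0],
    [0,0,0],
    [0,0,0],
    [0,0,0],
  ],
  grip=0.7,
)

```text
time_s: 10.65
tcp_pos: [0.5714, -0.1326, 0.2229]
eef_rot: [-180.0, 0.0, -78.6]
contact_force: [-0.7, 0.1, -0.8]
gripper_width: 0.0613
gripper_force: 0.0
```

Emit:
arm_command(
  travel=[
    [0,0,0.03],
    [0,0,0.07],
    [0,0,0.12],
    [0,0,0.17],
    [0,0,0.22],
    [0,0.05,0.25],
    [0.01,0.11,0.25],
    [0.02,0.17,0.25],
    [0.03,0.23,0.25],
    [0.045,0.29,0.25],
    [0.06,0.35,0.25],
    [0.075,0.39,0.25],
    [0.09,0.408,0.25],
    [0.104,0.408,0.25],
    [0.104,0.408,0.25],
    [0.104,0.408,0.25],
  ],
  delta_rot=[
    [0,0,0],
    [0,0,0],
    [0,0,0],
    [0,0,0],
    [0,0,0],
    [0,0,0.08],
    [0,0,0.16],
    [0,0,0.24],
    [0,0,0.32],
    [0,0,0.4],
    [0,0,0.48],
    [0,0,0.56],
    [0,0,0.64],
    [0,0,0.72],
    [0,0,0.74],
    [0,0,0.74],
  ],
)

```text
time_s: 12.65
tcp_pos: [0.6232, 0.0712, 0.3484]
eef_rot: [-180.0, -0.0, -12.1]
contact_force: [-0.4, 0.2, -0.7]
gripper_width: 0.0614
gripper_force: 0.0
```

```bash
python3 - <<'E'
from h import *
q=r.get_state();print(q['tcp_pos'],q['eef_rot'],q['contact_force'],q['joints'])
d=snap('scene','s4');w=snap('top','t4');v=snap('wrist','w4')
a=cv2.resize(d['img'][150:280,230:360,::-1],(400,400),interpolation=cv2.INTER_CUBIC)
b=cv2.resize(v['img'][:,:,::-1],(400,250))
cv2.imwrite('pics/c4.png',np.hstack([a,np.vstack([b,np.zeros((150,400,3),np.uint8)])]))
E
```

```text
[0.62324448 0.07121446 0.34844014] [-1.79986664e+02 -2.41982190e-02 -1.21000244e+01] [-0.35132154  0.21777907 -0.67061606] [ 2.43243510e+01  1.34366114e+01  3.96821622e+00  3.68819525e-03
 -8.05042158e+01  5.35750198e+01]
```

View pics/c4.png

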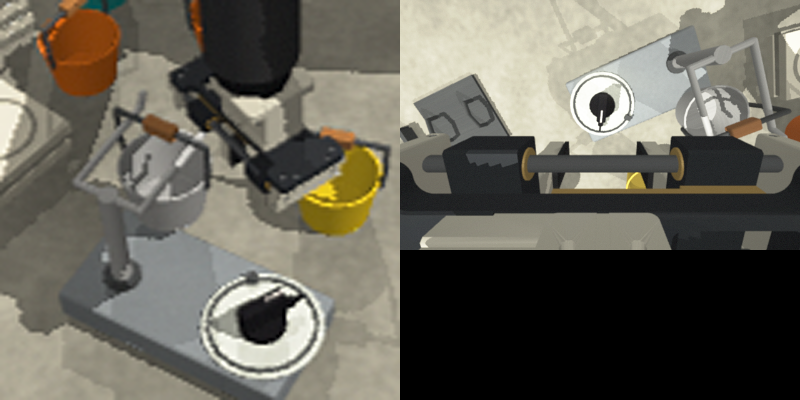

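The pail hangs free and level on both prongs; knob and dial are in the wrist view at (602,103). Now measuring pointer and tab angles numerically with a polar scan.

```bash
cat > k.py <<'E'
from h import *
def run(f,guess,z0=.059):
    d=load(f);g=d['img'].max(2).astype(np.float32)
    u,v=proj(d,[*guess,z0]);R=abs(proj(d,[guess[0]+.078,guess[1],z0])-[u,v]).max()
    m=((d['img'].min(2)>150)*255).astype(np.uint8);w=np.zeros_like(m);cv2.circle(w,(int(u),int(v)),int(R*1.08),255,-1);m&=w
    m=cv2.morphologyEx(m,cv2.MORPH_OPEN,np.ones((2,2)))
    h=cv2.convexHull(np.vstack(cv2.findContours(m,0,2)[0]));e=cv2.fitEllipse(h)
    pts=np.array([onz(d,*p[0],z0+.003)[:2] for p in h]);A=np.c_[2*pts,np.ones(len(pts))];s=np.linalg.lstsq(A,(pts**2).sum(1),rcond=None)[0]
    c=s[:2];rad=np.sqrt(s[2]+c@c);print(f,'centre',c.round(4),'rad',rad.round(4))
    th=np.arange(90,290,1.)
    def prof(rs,z):
        P=np.array([[proj(d,[c[0]+q*np.cos(np.radians(a)),c[1]+q*np.sin(np.radians(a)),z]) for q in rs] for a in th],np.float32)
        return cv2.remap(g,P[...,0],P[...,1],cv2.INTER_LINEAR).mean(1)
    for n,rs,z in(('tip',[.046,.049,.052],.074),('tab',[.069,.071,.073],.068)):
        b=prof(rs,z);k=b.argmin();win=abs(th-th[k])<14;q=np.clip(np.median(b)*.7-b,0,None)*win
        print(n,'min',b[k].round(),'med',np.median(b),'az',(q*th).sum()/q.sum(),'width',(q>0).sum())
E
python3 -c "
from k import *
for f in('w4','t0','s0'):run(f,(.623,.0712))"
```

```text
w4 centre [0.6178 0.0715] rad 0.0847
tip min 63.0 med 254.33853 az 158.3489861128486 width 5
tab min 148.0 med 213.18262 az 239.0 width 1
t0 centre [0.6187 0.0677] rad 0.0742
tip min 50.0 med 213.45084 az 156.47662988128846 width 9
tab min 61.0 med 175.13394 az 233.65971880259923 width 13
s0 centre [0.6259 0.0781] rad 0.0585
tip min 25.0 med 231.3771 az 170.80618028188618 width 15
tab min 78.0 med 180.40186 az 235.30788354231953 width 12
```

```bash
cat > k.py <<'E'
from h import *
th=np.arange(90,290,.5)
def centre(f,guess,thr):
    d=load(f);u,v=proj(d,[*guess,.059]);R=max(np.linalg.norm(proj(d,[guess[0]+.075*np.cos(a),guess[1]+.075*np.sin(a),.059])-[u,v]) for a in np.arange(0,6,.3))
    m=((d['img'].min(2)>thr)*255).astype(np.uint8);w=np.zeros_like(m);cv2.circle(w,(int(u),int(v)),int(R*1.2),255,-1);m&=w
    n,l,st,_=cv2.connectedComponentsWithStats(cv2.morphologyEx(m,cv2.MORPH_OPEN,np.ones((2,2))))
    ok=[i for i in range(1,n) if st[i,4]>60];pts=np.vstack(cv2.findContours(np.isin(l,ok).astype(np.uint8),0,1)[0])
    h=cv2.convexHull(pts);X=np.array([onz(d,*p[0],.061)[:2] for p in h]);A=np.c_[2*X,np.ones(len(X))];s=np.linalg.lstsq(A,(X**2).sum(1),rcond=None)[0]
    return s[:2].round(4),np.sqrt(s[2]+s[:2]@s[:2]).round(4)
def ang(f,c,n):
    rs,z={'tip':([.046,.049,.052],.074),'tab':([.069,.071,.073],.068)}[n]
    d=load(f);g=d['img'].max(2).astype(np.float32)
    P=np.array([[proj(d,[c[0]+q*np.cos(np.radians(a)),c[1]+q*np.sin(np.radians(a)),z]) for q in rs] for a in th],np.float32)
    b=cv2.remap(g,P[...,0],P[...,1],cv2.INTER_LINEAR).mean(1);k=b.argmin();T=(b[k]+np.median(b))/2
    q=np.clip(T-b,0,None)*(abs(th-th[k])<12);return round((q*th).sum()/q.sum(),1),int((q>0).sum()/2),int(b[k])
E
python3 - <<'E'
from k import *
for f in('w4','t0','t4','s0','s4'):
    for t in(170,190,205,220):print(f,t,*centre(f,(.623,.0712),t))
    for c in((.6187,.0695),(.622,.0714),(.6245,.0725)):print('   ',c,ang(f,c,'tip'),ang(f,c,'tab'))
E
```

```text
w4 170 [0.617  0.0717] 0.0922
w4 190 [0.6164 0.0715] 0.0917
w4 205 [0.621  0.0634] 0.0832
w4 220 [0.6224 0.0722] 0.0746
    (0.6187, 0.0695) (np.float64(156.4), 4, 60) (np.float64(240.7), 9, 165)
    (0.622, 0.0714) (np.float64(159.7), 5, 57) (np.float64(235.2), 12, 115)
    (0.6245, 0.0725) (np.float64(161.8), 5, 50) (np.float64(232.8), 11, 105)
t0 170 [0.6198 0.0676] 0.0607
t0 190 [0.6199 0.0677] 0.0602Traceback (most recent call last):
  File "<stdin>", line 3, in <module>
  File "k.py", line 7, in centre
    ok=[i for i in range(1,n) if st[i,4]>60];pts=np.vstack(cv2.findContours(np.isin(l,ok).astype(np.uint8),0,1)[0])
                                                 ~~~~~~~~~^^^^^^^^^^^^^^^^^^^^^^^^^^^^^^^^^^^^^^^^^^^^^^^^^^^^^^^^^
    return _nx.concatenate(arrs, 0, dtype=dtype, casting=casting)
           ~~~~~~~~~~~~~~~^^^^^^^^^^^^^^^^^^^^^^^^^^^^^^^^^^^^^^^
ValueError: need at least one array to concatenate
```

Emit:
arm_command(
  travel=[
    [-0.002,0.002,-0.05],
    [-0.002,0.002,-0.12],
    [-0.002,0.002,-0.19],
    [-0.002,0.002,-0.26],
    [-0.002,0.002,-0.33],
    [-0.002,0.002,-0.38],
    [-0.002,0.002,-0.42],
    [-0.002,0.002,-0.45],
    [-0.002,0.002,-0.48],
    [-0.002,0.002,-0.5],
    [-0.002,0.002,-0.507],
    [-0.002,0.002,-0.507],
    [-0.002,0.002,-0.507],
  ],
  delta_rot=[
    [0,0,-0.088],
    [0,0,-0.088],
    [0,0,-0.088],
    [0,0,-0.088],
    [0,0,-0.088],
    [0,0,-0.088],
    [0,0,-0.088],
    [0,0,-0.088],
    [0,0,-0.088],
    [0,0,-0.088],
    [0,0,-0.088],
    [0,0,-0.088],
    [0,0,-0.088],
  ],
  grip=0.5,
)

```text
time_s: 14.42
tcp_pos: [0.6228, 0.0725, 0.095]
eef_rot: [-180.0, -0.0, -19.9]
contact_force: [0.0, 0.8, -0.5]
gripper_width: 0.044
gripper_force: 0.0
```

Emit:
arm_command(
  travel=[
    [0,0,0],
    [0,0,0],
    [0,0,0],
    [0,0,0],
    [0,0,0],
    [0,0,0],
  ],
  delta_rot=[
    [0,0,0],
    [0,0,0],
    [0,0,0],
    [0,0,0],
    [0,0,0],
    [0,0,0],
  ],
  grip=0,
  newtons=25,
)

```text
time_s: 15.18
tcp_pos: [0.6228, 0.0728, 0.0946]
eef_rot: [-180.0, -0.0, -19.9]
contact_force: [0.1, 3.5, 0.3]
gripper_width: 0.0204
gripper_force: 24.7
```

```bash
python3 -c "
from h import *
q=r.get_state();print(q)"
```

```text
{'time_s': 15.175, 'joints': array([ 2.44781850e+01,  2.35400197e+01, -1.62198264e+01, -1.28179231e-02,
       -5.01873445e+01,  4.56393067e+01]), 'qd': array([-0.00706243, -0.0129812 ,  0.02040557, -0.0379618 ,  0.01505291,
       -0.0835955 ]), 'joint_torque': array([ -2.90237367, -56.17540598,  22.35697031,   6.36553198,
        -0.6505223 ,  -0.07992491]), 'tcp_pos': array([0.6227513 , 0.072844  , 0.09455665]), 'eef_rot': array([-1.79956033e+02, -3.08663420e-02, -1.98907226e+01]), 'contact_force': array([0.10835472, 3.49872379, 0.32057063]), 'moment': array([1.59089971, 0.10929473, 0.0876555 ]), 'gripper_force': 24.688963294029236, 'gripper_width': 0.020396426856512127}
```

Emit:
arm_command(
  travel=[
    [0,0.001,0],
    [0,0.001,0],
    [0,0.001,0],
    [0,0.001,0],
    [0,0.001,0],
    [0,0.001,0],
    [0,0.001,0],
    [0,0.001,0],
    [0,0.001,0],
    [0,0.001,0],
    [0,0.001,0],
    [0,0.001,0],
    [0,0.001,0],
    [0,0.001,0],
    [0,0.001,0],
    [0,0.001,0],
  ],
  delta_rot=[
    [0,0,0.04],
    [0,0,0.1],
    [0,0,0.17],
    [0,0,0.24],
    [0,0,0.31],
    [0,0,0.38],
    [0,0,0.45],
    [0,0,0.52],
    [0,0,0.59],
    [0,0,0.66],
    [0,0,0.72],
    [0,0,0.77],
    [0,0,0.81],
    [0,0,0.829],
    [0,0,0.829],
    [0,0,0.829],
  ],
)

```text
time_s: 17.18
tcp_pos: [0.6231, 0.0721, 0.0945]
eef_rot: [179.9, 0.0, 54.7]
contact_force: [4.0, -3.3, -1.3]
gripper_width: 0.0197
gripper_force: 24.9
```

Emit:
arm_command(
  travel=[
    [0,0,0],
    [0,0,0],
    [0,0,0],
    [0,0,0],
    [0,0,0.04],
    [0,0,0.1],
    [0,0,0.18],
    [0,0,0.26],
    [0,0,0.34],
    [0,0,0.42],
    [0,0,0.48],
    [0,0,0.5],
    [0,0,0.5],
    [0,0,0.5],
  ],
  delta_rot=[
    [0,0,0],
    [0,0,0],
    [0,0,0],
    [0,0,0],
    [0,0,0],
    [0,0,0],
    [0,0,0],
    [0,0,0],
    [0,0,-0.1],
    [0,0,-0.2],
    [0,0,-0.3],
    [0,0,-0.4],
    [0,0,-0.5],
    [0,0,-0.5],
  ],
  grip=0.5,
)

```text
time_s: 18.92
tcp_pos: [0.6222, 0.073, 0.3444]
eef_rot: [-180.0, 0.0, 9.8]
contact_force: [0.1, -0.1, -0.6]
gripper_width: 0.0437
gripper_force: 0.0
```

```bash
python3 - <<'E'
from k import *
snap('wrist','w5');snap('scene','s5');snap('top','t5')
for t in(205,212,220,228,235):
    try:print(t,*centre('w5',(.6225,.073),t))
    except Exception as e:print(t,e)
for c in((.6225,.072),(.6225,.074)):
    for f in('w5','s5'):print(f,c,ang(f,c,'tip'),ang(f,c,'tab'))
d=load('w5');u,v=map(int,proj(d,[.6225,.0725,.06]));print(u,v)
a=cv2.resize(d['img'][max(v-60,0):v+60,u-60:u+60,::-1],(400,400),interpolation=cv2.INTER_CUBIC)
e=load('s5');b=cv2.resize(e['img'][150:280,230:360,::-1],(400,400),interpolation=cv2.INTER_CUBIC)
cv2.imwrite('pics/c5.png',np.hstack([a,b]))
E
```

```text
205 [0.6208 0.0619] 0.0841
212 [0.6227 0.072 ] 0.075
220 [0.6229 0.0718] 0.0747
228 [0.623  0.0719] 0.0744
235 [0.623  0.0718] 0.0741
w5 (0.6225, 0.072) (np.float64(235.8), 6, 41) (np.float64(234.1), 11, 119)
s5 (0.6225, 0.072) (np.float64(239.1), 19, 57) (np.float64(235.2), 14, 116)
w5 (0.6225, 0.074) (np.float64(237.1), 6, 40) (np.float64(234.5), 10, 112)
s5 (0.6225, 0.074) (np.float64(225.7), 10, 58) (np.float64(236.0), 15, 100)
324 168
```

View pics/c5.png

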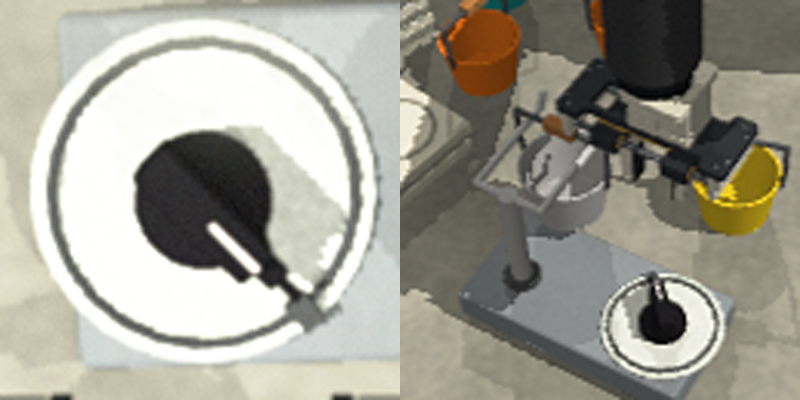

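The left half shows the nose tip (302,293) pointing almost at the tab (313,314), with the white line from (208,225) to (258,272). The right half shows the pail still hung level. One refined angle check from the white line and the tab centroid.

```bash
python3 - <<'E'
from k import *
d=load('w5');g=d['img'].astype(int);c=np.array([.6229,.0719])
# white line: bright pixels inside the black grip bar, principal axis on z=.107
vv,uu=np.mgrid[0:400,0:640];x0,y0=324-60,168-60
C=lambda x,y:(x0+x*.3,y0+y*.3)
m=np.zeros((400,640),np.uint8);cv2.fillPoly(m,[np.array([C(200,215),C(215,213),C(268,268),C(262,282),C(250,278)],np.int32)],1)
wt=np.clip(g.min(2)-110,0,None)*m;ys,xs=np.nonzero(wt);W=wt[ys,xs]
X=np.array([onz(d,x,y,.107)[:2] for x,y in zip(xs,ys)]);mu=np.average(X,0,W);cov=np.cov((X-mu).T,aweights=W);e=np.linalg.eigh(cov)[1][:,1]
print('line az',np.degrees(np.arctan2(e[1],e[0]))%180+180,'mean',mu,np.degrees(np.arctan2(*(mu-c)[::-1]))%360,len(xs))
for x,y in((302,293),(304,295)):print('tip',np.degrees(np.arctan2(*(onz(d,*C(x,y),.076)[:2]-c)[::-1]))%360,np.linalg.norm(onz(d,*C(x,y),.076)[:2]-c))
p=onz(d,*C(313,314),.070)[:2]-c;print('tab',np.degrees(np.arctan2(p[1],p[0]))%360,np.linalg.norm(p))
for cc in(c,c+[.001,0],c+[0,.001]):print(ang('w5',cc,'tip'),ang('w5',cc,'tab'),ang('w4',cc,'tip'),ang('w4',cc,'tab'),ang('t0',cc,'tab'),ang('t5',cc,'tab'))
E
```

```text
line az 232.46950871833 mean [0.61359027 0.05818756] 235.82639232504522 79
tip 238.13799426038003 0.05602173285747562
tip 238.05995124415128 0.057266040117069275
tab 234.36190601520212 0.06774255838322969
(np.float64(235.4), 6, 41) (np.float64(233.7), 11, 118) (np.float64(160.6), 5, 55) (np.float64(234.1), 11, 110) (np.float64(233.0), 14, 61) (np.float64(232.9), 13, 63)
(np.float64(234.4), 6, 40) (np.float64(232.8), 11, 113) (np.float64(161.0), 5, 53) (np.float64(233.1), 11, 107) (np.float64(232.4), 15, 62) (np.float64(232.3), 14, 65)
(np.float64(236.0), 6, 40) (np.float64(233.9), 10, 111) (np.float64(161.7), 5, 55) (np.float64(234.2), 11, 106) (np.float64(233.9), 16, 62) (np.float64(233.9), 16, 65)
```

The tab has not moved, and the pointer looks 1–2° past it. I'll put the camera straight over the dial for a parallax-free measurement.

Emit:
arm_command(
  travel=[
    [-0.04,-0.008,-0.05],
    [-0.08,-0.016,-0.1],
    [-0.11,-0.02,-0.15],
    [-0.13,-0.024,-0.18],
    [-0.13,-0.024,-0.18],
    [-0.13,-0.024,-0.18],
    [-0.13,-0.024,-0.18],
  ],
  delta_rot=[
    [0,0,0],
    [0,0,0],
    [0,0,0],
    [0,0,0],
    [0,0,0],
    [0,0,0],
    [0,0,0],
  ],
)

```text
time_s: 19.95
tcp_pos: [0.5582, 0.0611, 0.2551]
eef_rot: [-180.0, -0.1, 9.7]
contact_force: [0.5, 0.0, -0.4]
gripper_width: 0.0435
gripper_force: 0.0
```

```bash
cat >> k.py <<'E'
def rep(f):
    d=load(f);print(f,'cam',(-d['R'].T@d['t']).round(3),'c px',proj(d,[.6229,.0719,.06]).round())
    for t in(205,215,225,235):
        try:
            c,R=centre(f,(.6229,.0719),t);print(t,c,R)
            if .073<R<.0765:print('   ',ang(f,c,'tip'),ang(f,c,'tab'))
        except Exception as e:print(t,'x')
E
python3 - <<'E'
from k import *
snap('wrist','w6');rep('w6')
E
```

```text
w6 cam [0.626 0.074 0.394] c px [325. 123.]
205 [0.6153 0.0654] 0.082
215 [0.6229 0.0722] 0.0745
    (np.float64(235.6), 5, 54) (np.float64(233.2), 11, 114)
225 [0.623  0.0722] 0.0743
    (np.float64(235.5), 5, 54) (np.float64(233.1), 11, 115)
235 [0.6231 0.0721] 0.074
    (np.float64(235.3), 5, 54) (np.float64(233.0), 11, 115)
```

Tip at 235.4°, tab at 233.1°, so I'll re-grip and turn back about 2.2°.

Emit:
arm_command(
  travel=[
    [0.03,0.005,0],
    [0.06,0.01,0],
    [0.09,0.016,0],
    [0.115,0.02,0],
    [0.129,0.023,0],
    [0.129,0.023,-0.03],
    [0.129,0.023,-0.09],
    [0.129,0.023,-0.15],
    [0.129,0.023,-0.21],
    [0.129,0.023,-0.26],
    [0.129,0.023,-0.3],
    [0.129,0.023,-0.32],
    [0.129,0.023,-0.32],
    [0.129,0.023,-0.32],
  ],
  delta_rot=[
    [0,0,0.08],
    [0,0,0.16],
    [0,0,0.24],
    [0,0,0.32],
    [0,0,0.4],
    [0,0,0.46],
    [0,0,0.5],
    [0,0,0.5],
    [0,0,0.5],
    [0,0,0.5],
    [0,0,0.5],
    [0,0,0.5],
    [0,0,0.5],
    [0,0,0.5],
  ],
)

```text
time_s: 21.75
tcp_pos: [0.6226, 0.0726, 0.0953]
eef_rot: [179.9, -0.1, 54.7]
contact_force: [-0.3, 0.1, 0.7]
gripper_width: 0.0437
gripper_force: 0.0
```

Emit:
arm_command(
  travel=[
    [0,0,0],
    [0,0,0],
    [0,0,0],
    [0,0,0],
    [0,0,0],
    [0,0,0],
    [0,0,0],
    [0,0,0],
    [0,0,0],
    [0,0,0],
  ],
  delta_rot=[
    [0,0,0],
    [0,0,0],
    [0,0,0],
    [0,0,0],
    [0,0,0],
    [0,0,-0.012],
    [0,0,-0.024],
    [0,0,-0.024],
    [0,0,-0.024],
    [0,0,-0.024],
  ],
  grip=0,
)

```text
time_s: 23.0
tcp_pos: [0.6229, 0.0719, 0.0948]
eef_rot: [179.9, -0.0, 52.6]
contact_force: [3.4, -3.6, -1.0]
gripper_width: 0.0198
gripper_force: 25.0
```

Emit:
arm_command(
  travel=[
    [0,0,0],
    [0,0,0],
    [0,0,0],
    [0,0,0],
    [0,0,0.04],
    [0,0,0.1],
    [0,0,0.18],
    [0,0,0.26],
    [0,0,0.32],
    [-0.03,-0.005,0.32],
    [-0.06,-0.01,0.32],
    [-0.09,-0.016,0.32],
    [-0.129,-0.023,0.32],
    [-0.129,-0.023,0.32],
    [-0.129,-0.023,0.32],
    [-0.129,-0.023,0.32],
  ],
  delta_rot=[
    [0,0,0],
    [0,0,0],
    [0,0,0],
    [0,0,0],
    [0,0,0],
    [0,0,0],
    [0,0,0],
    [0,0,0],
    [0,0,-0.08],
    [0,0,-0.16],
    [0,0,-0.24],
    [0,0,-0.32],
    [0,0,-0.4],
    [0,0,-0.476],
    [0,0,-0.476],
    [0,0,-0.476],
  ],
  grip=0.5,
)

```text
time_s: 25.0
tcp_pos: [0.5575, 0.061, 0.2544]
eef_rot: [-180.0, -0.0, 9.9]
contact_force: [0.1, 0.8, 0.1]
gripper_width: 0.0439
gripper_force: 0.0
```

```bash
python3 - <<'E'
from k import *
snap('wrist','w7');rep('w7');snap('scene','s7')
E
```

```text
w7 cam [0.625 0.074 0.393] c px [325. 122.]
205 [0.6161 0.0665] 0.0812
215 [0.6229 0.0722] 0.0745
    (np.float64(233.1), 5, 53) (np.float64(233.1), 11, 112)
225 [0.623  0.0722] 0.0742
    (np.float64(233.0), 5, 53) (np.float64(233.0), 11, 112)
235 [0.6231 0.0722] 0.074
    (np.float64(232.9), 5, 52) (np.float64(232.9), 11, 112)
```

```bash
python3 - <<'E'
from h import *
a,b=load('s4')['img'].astype(int),load('s7')['img'].astype(int)
d=abs(a-b).max(2)>40;print('pail changed',d[195:226,262:298].mean())
from h import close_job;print(r.get_state()['contact_force']);print(close_job())
E
```

```text
pail changed 0.3602150537634409
[ 0.34684661 -0.43557873  0.6225642 ]
the job is handed in; nothing more can be done
None
```

I hung the pail on the two prongs, released it, and then turned the tare knob until its pointer lined up with the index tab (both measured at about 233.0°). I handed the job in at about 25 s with the arm clear. The last picture I viewed showed the pail level, but that was before the final 2° knob correction. A pixel check after it found 36% of the pail area changed, probably gripper or shadow, and I did not look into it.

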